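# Put the cheese plane and the spatula away in the stall's tool drawer

## Task

Put the cheese plane and the cheese spatula away in the open tool drawer: lay each down gently, flat on the drawer's floor in the compartment meant for it, with its handle towards the knob end of the drawer. The plane goes in the wide middle compartment and the spatula in the empty narrow one; leave the cheese trier in its place and do not knock into the honey jar, the price card or the cut cheeses on the table. Then push the drawer fully shut, without slamming it.

Things in the scene. Friction and masses are not known exactly. Their poses are not given: they have to be found in the camera images.
- plane: Cheese plane, blade like a fan; 190 mm long, 0.11 kg, flat on the table beside the drawer. Origin: underside, mid-length; x from handle to blade, z up. Dark wooden handle, flat sides 20 mm wide, 18 mm high, x = -95 to +5 mm; steel blade 4 mm thick, x = +12 to +95 mm, 20 mm wide at the neck, 76 mm at its widest (x = +82), with a slot. Balances near x = +10; grip near x = -15.
- plane_tip (a point): Middle of the plane's front blade edge, 95 mm ahead of its origin (+x), 2 mm above its underside.
- spatula: Cheese spatula with a straight narrow blade; 190 mm long, 0.09 kg, flat on the table on the other side of the drawer. Origin: underside, mid-length; x from handle to blade, z up. Handle just like the plane's (20 mm wide, 18 mm high, x = -95 to +5 mm); steel blade 44 mm wide, 4 mm thick, x = +22 to +95 mm. Grip the handle near x = -15 mm.
- spatula_tip (a point): Middle of the spatula's front blade edge, 95 mm ahead of its origin (+x), 2 mm above its underside.
- case: Fixed wooden case of the drawer unit, 300 mm wide, 270 mm deep, 94 mm high (its lid-like top 312 mm wide). Origin: on the table, under the middle of its front face, which faces the robot; x points into the case, y to the left.
- drawer (a joint): Travel of the drawer, m: 0 = fully open (pulled out to the robot), 0.230 = fully shut; starts at 0 to 0.012. Slides along the case's x with about 1.5 N of friction, stays where left, hard stops at both ends. Fully open, its whole inside is before the case. Inside: three compartments side by side, dividers 6 mm thick and 25 mm high, outer walls 45 mm and front panel 56 mm above the floor.
- wide_bay (a point): Centre of the floor of the wide middle compartment (222 mm long, 100 mm wide). Floor 22 mm above the table. Rides with the drawer. x points from the front panel (knob end, facing the robot) to the back, the way the drawer closes; y to the left seen from the robot; z up. The front panel's outer face is 127 mm from here along -x; the case front 119 mm along +x less the joint value.
- left_bay (a point): Centre of the floor of the left narrow compartment (222 mm long, 72 mm wide), empty at the start; the spatula's place. 92 mm from wide_bay along +y; the same axes and floor height. It rides with the drawer.
- right_bay (a point): Centre of the floor of the right narrow compartment (222 mm long, 72 mm wide), where the cheese trier lies. 92 mm from wide_bay along -y; the same axes and floor height. It rides with the drawer.
- drawer_knob (a point): Foremost point of the drawer's round wooden knob, on its axis, 46 mm above the table: 28 mm across, standing 22 mm out from the middle of the front panel. It rides with the drawer; push here (or on the panel) along the drawer's x to shut it.
- trier: Cheese trier, a steel gouge 155 mm long with a 60 mm wooden cross handle, 170 mm long overall and 16 mm high, loose in the right narrow compartment. Origin: underside, middle of its length; x runs from the cross handle to the tip. Leave it there.
- wedge: Cut wedge of cheese 134 mm long, 98 mm wide, 70 mm high, standing on the left of the table. Origin: underside, about 78 mm from the point of the wedge. Leave it.
- half_wheel: Half wheel of cheese, radius 115 mm, 90 mm high, standing on the right of the table. Origin: underside, middle of the straight cut face. Leave it.
- jar: Honey jar, 64 mm across, 82 mm high, to the right of the drawer case. Origin: centre of its underside. Leave it.
- card: Blank price card in a wooden foot, 85 mm wide, 66 mm high, to the left of the drawer case. Origin: centre of its underside. Leave it.
There are look-alikes about, which are no part of the job. What is shaped like the spatula but yellow is not meant. What is shaped like the plane but blue is not meant.

How it is judged (in metres and radians):
On the way:
1. plane and spatula both lie flat and still in their compartments, handles towards the knob, while the drawer is still open (x of plane in the frame of wide_bay between -0.03 and 0.03 m and y of plane in the frame of wide_bay between -0.022 and 0.022 m and z of plane in the frame of wide_bay between -0.003 and 0.004 m and angle between each of plane, spatula's own z axis and vertical below 0.05 rad and x of plane_tip in the frame of wide_bay above 0.05 m and linear speed of each of plane, spatula below 0.05 m/s and x of spatula in the frame of left_bay between -0.03 and 0.03 m and y of spatula in the frame of left_bay between -0.022 and 0.022 m and z of spatula in the frame of left_bay between -0.003 and 0.004 m and x of spatula_tip in the frame of left_bay above 0.05 m and value of joint drawer below 0.06 m and contact force between the fingers and plane below 0.05 N and contact force between the fingers and spatula below 0.05 N), for 0.2 s.
At the end, for the whole second after the job is handed in: Drawer shut to 6 mm. Plane in the wide bay, spatula in the left: origins within 30 mm lengthwise, 22 mm sideways of the bay's centre, within 4 mm of its floor, tilt under 0.05 rad, blade tip over 50 mm beyond the centre towards the drawer's back, at rest. Trier still flat in the right bay (x of plane in the frame of wide_bay between -0.03 and 0.03 m and y of plane in the frame of wide_bay between -0.022 and 0.022 m and z of plane in the frame of wide_bay between -0.003 and 0.004 m and angle between each of plane, spatula's own z axis and vertical below 0.05 rad and x of plane_tip in the frame of wide_bay above 0.05 m and linear speed of each of plane, spatula below 0.05 m/s and x of spatula in the frame of left_bay between -0.03 and 0.03 m and y of spatula in the frame of left_bay between -0.022 and 0.022 m and z of spatula in the frame of left_bay between -0.003 and 0.004 m and x of spatula_tip in the frame of left_bay above 0.05 m and x of trier in the frame of right_bay between -0.035 and 0.035 m and y of trier in the frame of right_bay between -0.025 and 0.025 m and angle between trier's own z axis and vertical below 0.1 rad and value of joint drawer above 0.224 m); the robot touches nothing.
It fails at once if the cheese wedge, half wheel, honey jar or price card is pushed more than 30 mm or tipped (distance of any of wedge, half_wheel, jar, card from where it was at the start of the episode above 0.03 m or angle between any of wedge, half_wheel, jar, card's own z axis and vertical above 0.3 rad).
It fails at once if a tool moves faster than 0.7 m/s without being held (dropped from more than about 25 mm, or thrown) ((linear speed of plane above 0.7 m/s and contact force between the fingers and plane below 0.05 N) or (linear speed of spatula above 0.7 m/s and contact force between the fingers and spatula below 0.05 N)).
It fails at once if the drawer is slammed (faster than 0.5 m/s) (velocity of joint drawer above 0.5 m/s).
It also fails if it takes over 70 s, if anything falls off the work surface, if the arm or the gripper's body presses on something with over 40 N, if the wrist force passes 120 N, or if a joint passes its speed limit or range.

## Robot

A 6-joint arm with a two-finger parallel gripper is mounted at the origin on the work surface. World frame = base frame: x ahead of the robot, y to its left, z up, the work surface at z = 0. Lengths are in m, angles in degrees, forces in N, time in s.
With the tool pointing down it reaches from about 0.3 to 0.75 m from the base axis. Payload 8.5 kg.
Tool frame: the origin (TCP) lies at the very end of the fingers, on their centre line; the grasp point (between the pads) lies 19 mm behind it (env.hold_point_z is the distance from the TCP to the grasp point, in m); z points along the fingers, y is the line along which they close (so a half turn about z gives the same grasp; the last joint's range is limited). The gripper opens to 85 mm and grips with 20 to 120 N. Pads are 22 mm wide; open, the fingers measure 114 mm over their backs; the gripper's body (76 mm by 85 mm) begins 54 mm behind the grasp point. The pads swing forward as they close: fully open they stand 13 mm farther back than shut.
Start: joints at [-81.893, 21.807, 74.336, -0, 83.858, -12.336], TCP at [0.192, -0.515, 0.231] pointing down, gripper open.
Joint ranges: [-178.18, 178.18], [-50.72, 133.34], [12.68, 142.11], [-81.47, 261.47], [9.98, 163.14], [-165.26, 165.26]. Speed limits (degrees/s): [136.94, 136.94, 180, 180, 180, 180].

## Interface

Orientations are given as a 3x3 rotation matrix whose columns are the frame's x, y, z axes.
In Python, from rig import env, optics gives the robot as it stands.
- The arm moves only by the shell command python3 -m jog 'ROWS' [OPENING] [FORCE]. ROWS is JSON, a list of rows, each an object with "linear": the shift along the tool's x, y, z in units of 40 mm (1.0 is 40 mm), a list of three; "roll": the turn about the tool's z in units of 5 degrees (1.0 is 5 degrees). A call has 1 to 12 rows; each row shifts and turns the commanded pose from where the row before left it, along the tool's axes as they then stand; what a row does not reach is not made up. A row lasts 1/12 s, in which the tool goes at most 41.7 mm and 7.16 degrees, less where a joint would pass 70% of its speed; a pose out of reach is approached as far as the arm can. A call is refused whole if a number of a shift passes 1 or a number of a turn 1, either way. A call with a gripper value outside its range is refused whole. OPENING is the opening, from -1 (shut) to 1 (fully open), set as the call begins (- or left out, the last holds). The fingers move at their own pace and stop on an object; FORCE is the grip in N (left out, the last holds). Time passes only in rows, so rows that do not move let the fingers close. It gives the time, the measured TCP pose, the force, the opening and the grip force at its end, in the units of the state.
- env.observe(): the state, without advancing time (a new reading comes with each control period).
- optics.get_image(name): name is "side" or "top"; returns the picture (400x640x3 uint8, red, green, blue); there is no depth.
- optics.calibration(name): a dict with "fov_y" (degrees; the focal length in pixels is half the picture's height over the tangent of half this angle, whatever the lens; pixels are square), "cx", "cy" (the principal point, pixels), "D" ([k1, k2, p1, p2, k3] as OpenCV has them; the pictures are not rectified), "T" (4x4, takes a point from camera to world coordinates). Camera axes: x right, y down, z forward; pixel columns grow to the right and rows downward; lengths in m; the calibration is good to about 2 mm. A picture is of the moment at which its call begins. calibration takes no time and is no camera call.
- env.close_job(): hands the job in; it is judged then, once.
The state is a dict: "time_s": time; "q": joint angles; "qvel": joint speeds; "joint_efforts": joint torques, N m; "position": TCP position; "tool_rot": TCP orientation; "ft_force": force on the tool from outside, world axes, zero at the start; "wrist_torque": the same for the moment, N m; "grip_width": finger opening in m; "gripper_force": force on a finger pad.
Only numpy, scipy, OpenCV 4.12 (cv2) and the standard library are available. Lean on these libraries where they do the work, as an engineer would, in place of code of your own. Each camera call takes 0.05 s, during which the arm holds its last target. There are 200 camera calls.

## Working session

There is one attempt and no reset: what is moved stays moved. The work goes in short steps, Python scripts to look and compute and a shell command to move; the robot and the scene stay as the last step left them, time stands still between calls to the robot, and variables do not carry over. Pictures are saved under pics/ and viewed, at most 10 in all, crops included, and the job is handed in when it is done.

```bash
mkdir -p pics; ls; python3 - <<'E'
from rig import env, optics
import cv2, numpy as np
for n in ("top","side"):
    im=optics.get_image(n); cv2.imwrite(f"pics/{n}0.png",im[:,:,::-1])
    c=optics.calibration(n); print(n,c["fov_y"],c["cx"],c["cy"],c["D"]);print(np.round(c["T"],3))
s=env.observe();print(s["time_s"],s["position"],np.round(s["tool_rot"],3),s["grip_width"],env.hold_point_z)
E
```

```text
pics
top 53.73849927112625 323.4075864442628 196.8737766907978 [-0.00527902  0.          0.          0.          0.        ]
[[ 0.003 -0.998  0.059  0.4  ]
 [-1.    -0.003 -0.014  0.007]
 [ 0.014 -0.059 -0.998  1.388]
 [ 0.     0.     0.     1.   ]]
side 50.40350341771265 316.74800179322864 195.19675122745537 [-0.11295359  0.          0.          0.          0.        ]
[[-0.935 -0.26   0.241  0.089]
 [-0.354  0.65  -0.673  1.075]
 [ 0.018 -0.715 -0.699  1.207]
 [ 0.     0.     0.     1.   ]]
0.1 [ 0.19203415 -0.51512043  0.23080118] [[ 0.937  0.349 -0.   ]
 [ 0.349 -0.937  0.001]
 [ 0.    -0.001 -1.   ]] 0.08547557239303913 0.0187
```

View pics/top0.png

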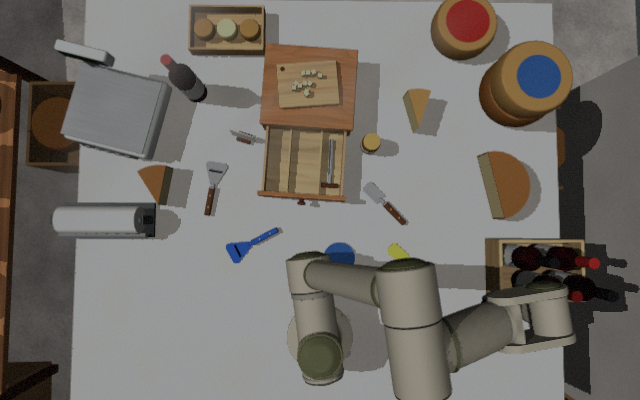

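View pics/side0.png

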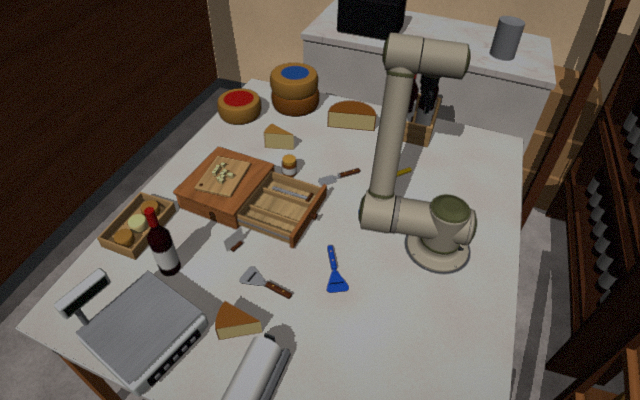

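Candidates, top view:
- Plane: wooden-handled fan at (213,187), versus the blue fan at (252,244), which is a decoy.
- Spatula: wooden-handled at (385,203), versus the yellow one at (398,252), a decoy partly hidden by the arm.
- The small object at (243,137) is the price card.

The wooden-handled pair fits the description, so I'll check it in a close crop.

```bash
cat > h.py <<'E'
import numpy as np, cv2
from rig import env, optics
def cam(n):
    c=optics.calibration(n); f=200/np.tan(np.radians(c["fov_y"]/2))
    return np.array([[f,0,c["cx"]],[0,f,c["cy"]],[0,0,1]]),np.array(c["D"]),np.array(c["T"])
def ray(n,uv):
    K,D,T=cam(n); p=cv2.undistortPoints(np.array([[uv]],float),K,D)[0,0]
    return T[:3,3],T[:3,:3]@np.r_[p,1]
def onz(n,uv,z):
    o,d=ray(n,uv); return o+d*(z-o[2])/d[2]
def tri(a,b):  # top pixel, side pixel -> point, gap
    o1,d1=ray("top",a);o2,d2=ray("side",b)
    s=np.linalg.lstsq(np.c_[d1,-d2],o2-o1,rcond=None)[0]
    p,q=o1+s[0]*d1,o2+s[1]*d2; return (p+q)/2,np.linalg.norm(p-q)
def proj(n,P):
    K,D,T=cam(n);R=T[:3,:3].T
    return cv2.projectPoints(np.array(P,float).reshape(-1,1,3),cv2.Rodrigues(R)[0],-R@T[:3,3],K,D)[0][:,0]
E
python3 - <<'E'
import cv2,numpy as np
t=cv2.imread("pics/top0.png");s=cv2.imread("pics/side0.png")
a=cv2.resize(t[110:235,190:420],None,fx=3.4,fy=3.4,interpolation=cv2.INTER_CUBIC)
cv2.imwrite("pics/ctop.png",a)
b=cv2.resize(s[140:310,200:400],None,fx=3.4,fy=3.4,interpolation=cv2.INTER_CUBIC)
cv2.imwrite("pics/cside.png",b)
E
```

```text
(no output)
```

View pics/ctop.png

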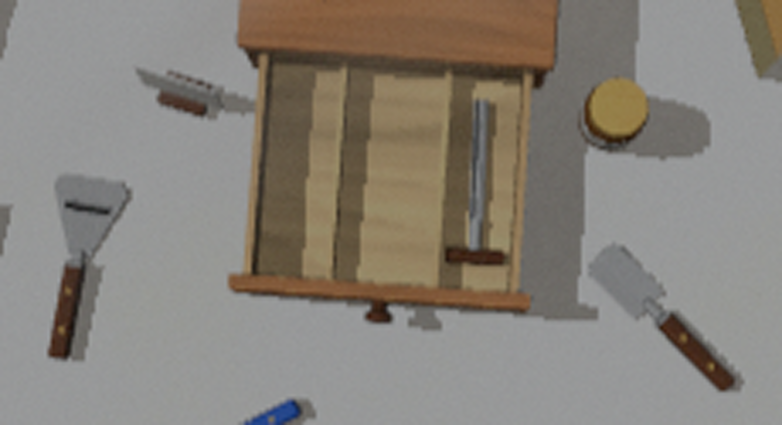

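View pics/cside.png

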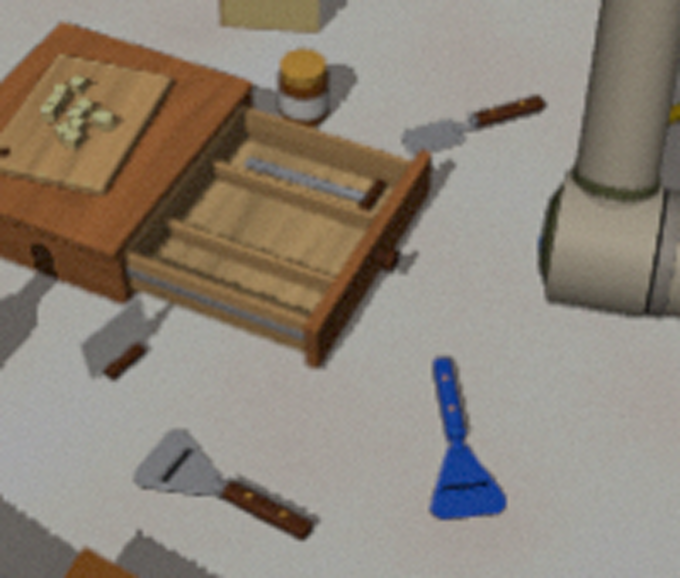

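The crops confirm the choice. The slotted fan with a wooden handle is the plane (handle at top ~(210,200)). The straight narrow blade is the spatula (handle at ~(395,213)). The left and middle bays are empty and the trier is in the right one. Next I'll measure.

```bash
cat > tools.py <<'E'
from h import *
def handle(n,im,box):
    x0,y0,x1,y1=box; c=im[y0:y1,x0:x1].astype(int)
    m=((c[...,0]-c[...,2]>18)&(c[...,0]<150)&(c[...,0]>c[...,1]+12)).astype(np.uint8)
    k,l,st,_=cv2.connectedComponentsWithStats(m); i=1+np.argmax(st[1:,4])
    p=np.argwhere(l==i)[:,::-1]+[x0,y0]; (cc,sz,an)=cv2.minAreaRect(p.astype(np.float32))
    b=cv2.boxPoints((cc,sz,an)); 
    e=[(b[j]+b[(j+1)%4])/2 for j in range(4)]
    a,bb=(e[0],e[2]) if np.linalg.norm(e[0]-e[2])>np.linalg.norm(e[1]-e[3]) else (e[1],e[3])
    return p.mean(0),a,bb,sz,len(p)
E
python3 - <<'E'
from tools import *
t=cv2.imread("pics/top0.png")[:,:,::-1];s=cv2.imread("pics/side0.png")[:,:,::-1]
np.set_printoptions(precision=4,suppress=True)
for nm,bt,bs in (("plane",(200,182,222,220),(262,278,296,302)),("spat",(378,198,412,228),(334,164,364,180))):
    A=handle("top",t,bt);B=handle("side",s,bs)
    print(nm,A[0],A[3],A[4],B[0],B[3],B[4],"tri",tri(A[0],B[0]))
    print(" top ends z.018",onz("top",A[1],.018),onz("top",A[2],.018))
    print(" side ends z.012",onz("side",B[1],.014),onz("side",B[2],.014))
ct=lambda p:np.array(p)/3.4+[190,110]-.35
cs=lambda p:np.array(p)/3.4+[200,140]-.35
P={"panelL":((231,281),(308,333)),"panelR":((529,300),(430,153)),"divLback":((346,66),(172,224)),"divRback":((450,73),(222,167)),"knob":((378,316),(393,260))}
for k,(a,b) in P.items(): print(k,*tri(ct(a),cs(b)))
for k,a,z in (("divLfront",(336,279),.047),("divRfront",(438,287),.047),("divLb",(346,66),.047),("divRb",(450,73),.047),("pL",(230,278),.078),("pR",(528,297),.078),("knob",(378,320),.046),
 ("wallLb",(262,56),.067),("wallLf",(249,274),.067),("wallRb",(532,70),.067),("wallRf",(517,292),.067),("trier",(482,100),.03),("trierh",(475,256),.03),
 ("planetipL",(57,176),.004),("planetipR",(129,186),.004),("spL",(591,265),.004),("spR",(617,244),.004),("jar",(617,110),.08)): print(k,onz("top",ct(a),z))
E
```

```text
plane [208.4173 201.4409] (4.797553062438965, 26.300874710083008) 127 [278.1006 289.5283] (27.2934513092041, 6.134527683258057) 159 tri (array([0.4626, 0.3879, 0.013 ]), np.float64(0.002856015000523866))
 top ends z.018 [0.5095 0.38   0.018 ] [0.4196 0.3938 0.018 ]
 side ends z.012 [0.5088 0.3805 0.014 ] [0.4149 0.3962 0.014 ]
spat [394.7143 213.7143] (26.16295051574707, 4.242640495300293) 133 [349.5062 172.0494] (4.110960960388184, 19.60611915588379) 81 tri (array([ 0.4221, -0.2613,  0.0101]), np.float64(0.0023744432316170124))
 top ends z.018 [ 0.4551 -0.2275  0.018 ] [ 0.391  -0.2915  0.018 ]
 side ends z.012 [ 0.3883 -0.2926  0.014 ] [ 0.4501 -0.2244  0.014 ]
panelL [0.4925 0.2098 0.0675] 0.00027046201396326963
panelR [ 0.4704 -0.0846  0.0728] 0.008609918191638756
divLback [0.7108 0.0992 0.0397] 0.006420213429538446
divRback [ 0.7022 -0.0072  0.0381] 0.011171014648183611
knob [0.4569 0.0651 0.0469] 0.005439023965787558
divLfront [0.4964 0.1081 0.047 ]
divRfront [0.4888 0.006  0.047 ]
divLb [0.7122 0.0997 0.047 ]
divRb [ 0.7057 -0.0054  0.047 ]
pL [0.4948 0.2092 0.078 ]
pR [ 0.4772 -0.0821  0.078 ]
knob [0.4556 0.0659 0.046 ]
wallLb [0.7172 0.1819 0.067 ]
wallLf [0.4996 0.1923 0.067 ]
wallRb [ 0.7046 -0.087   0.067 ]
wallRf [ 0.4828 -0.072   0.067 ]
trier [ 0.6818 -0.0384  0.03  ]
trierh [ 0.5216 -0.0315  0.03  ]
planetipL [0.6054 0.4006 0.004 ]
planetipR [0.5953 0.3261 0.004 ]
spL [ 0.515  -0.1525  0.004 ]
spR [ 0.537  -0.1796  0.004 ]
jar [ 0.6622 -0.1699  0.08  ]
```

The triangulated heights are plausible: handles at 10–13 mm (they are 18 mm high), panel top ~70 mm, dividers ~39 mm, knob 47 mm. Spatula grip is at (0.445,-0.238), yaw 44°; plane grip is at (0.494,0.382), yaw -9.3°. I'll take the spatula first.

```bash
cat > plan.py <<'E'
import sys; from h import *
x,y,z,yaw=map(float,sys.argv[1:5]); s=env.observe(); R=s["tool_rot"]; p=np.array(s["position"])
cy=np.degrees(np.arctan2(R[1,0],R[0,0])); d=np.radians(yaw)
A=np.array([[np.cos(d),np.sin(d),0],[np.sin(d),-np.cos(d),0],[0,0,-1]]).T
print("t",round(s["time_s"],2),"pos",np.round(p,4),"yaw",round(cy,2),"roll units",round((cy-yaw)/5,2),"then xyz units",np.round(A@(np.array([x,y,z])-p)/.04,2),"w",round(s["grip_width"],4),"F",np.round(s["ft_force"],1),"q",np.round(s["q"],0))
E
python3 -m jog '[{"linear":[0,0,0],"roll":-1},{"linear":[0,0,0],"roll":-1},{"linear":[0,0,0],"roll":-1},{"linear":[0,0,0],"roll":-1},{"linear":[0,0,0],"roll":-0.72}]' 0.4 40
python3 plan.py 0.445 -0.238 0.1 44
python3 -m jog '[{"linear":[0.3,0,0],"roll":0},{"linear":[0.6,0,0],"roll":0},{"linear":[0.8,0,0],"roll":0},{"linear":[0.8,0,0],"roll":0},{"linear":[0.8,0,0],"roll":0},{"linear":[0.8,0,0],"roll":0},{"linear":[0.8,0,0],"roll":0},{"linear":[0.8,0,0],"roll":0},{"linear":[0.8,0,0],"roll":0},{"linear":[0.8,0,0],"roll":0},{"linear":[0.8,0,0],"roll":0},{"linear":[0.6,-0.5,0],"roll":0}]'
python3 -m jog '[{"linear":[0.3,0,0.3],"roll":0},{"linear":[0.2,0,0.6],"roll":0},{"linear":[0,0,0.6],"roll":0},{"linear":[0,0,0.6],"roll":0},{"linear":[0,0,0.6],"roll":0},{"linear":[0,0,0.3],"roll":0},{"linear":[0,0,0],"roll":0}]'
python3 plan.py 0.445 -0.238 0.1 44
```

```text
time_s: 0.52
position: [0.1921, -0.5152, 0.2309]
tool_rot: [[0.716, 0.698, -0.0], [0.698, -0.716, 0.001], [0.001, -0.001, -1.0]]
ft_force: [0.3, -0.5, -0.9]
grip_width: 0.0597
gripper_force: 0.0
t 0.52 pos [ 0.1921 -0.5152  0.2309] yaw 44.29 roll units 0.06 then xyz units [ 9.36 -0.59  3.27] w 0.0597 F [ 0.3 -0.5 -0.9] q [-82.  22.  74.   0.  84. -36.]
time_s: 1.52
position: [0.4308, -0.2577, 0.2308]
tool_rot: [[0.72, 0.694, 0.001], [0.694, -0.72, 0.0], [0.001, 0.0, -1.0]]
ft_force: [0.3, 0.6, -0.6]
grip_width: 0.0596
gripper_force: 0.0
time_s: 2.1
position: [0.4417, -0.2434, 0.1089]
tool_rot: [[0.72, 0.694, -0.004], [0.694, -0.72, 0.004], [-0.0, -0.006, -1.0]]
ft_force: [-1.2, 0.7, -1.0]
grip_width: 0.0602
gripper_force: 0.0
t 2.1 pos [ 0.4417 -0.2434  0.1089] yaw 43.95 roll units -0.01 then xyz units [ 0.15 -0.04  0.22] w 0.0602 F [-1.2  0.7 -1. ] q [-42.  25.  92.   0.  63.   4.]
```

```bash
python3 -m jog '[{"linear":[0.1,0,0.3],"roll":0},{"linear":[0,0,0.4],"roll":0},{"linear":[0,0,0.4],"roll":0},{"linear":[0,0,0.4],"roll":0},{"linear":[0,0,0.4],"roll":0},{"linear":[0,0,0.3],"roll":0},{"linear":[0,0,0.2],"roll":0},{"linear":[0,0,0.1],"roll":0},{"linear":[0,0,0],"roll":0},{"linear":[0,0,0],"roll":0}]'
python3 - <<'E'
from h import *
im=optics.get_image("side"); 
cv2.imwrite("pics/s1.png",cv2.resize(im[120:220,290:400,::-1],None,fx=5,fy=5,interpolation=cv2.INTER_CUBIC))
E
python3 plan.py 0.445 -0.238 0.004 44
```

```text
time_s: 2.93
position: [0.446, -0.2425, 0.012]
tool_rot: [[0.719, 0.695, 0.001], [0.695, -0.719, -0.001], [0.0, 0.001, -1.0]]
ft_force: [0.0, 0.4, 0.2]
grip_width: 0.0599
gripper_force: 0.0
t 2.98 pos [ 0.446  -0.2426  0.0121] yaw 44.03 roll units 0.01 then xyz units [ 0.06 -0.1   0.2 ] w 0.0596 F [-0.  -0.1  0.6] q [-42.  34.  98.   0.  49.   4.]
```

View pics/s1.png

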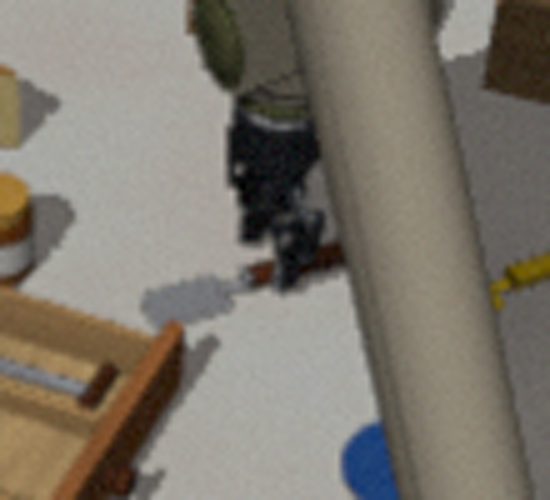

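The side crop shows the fingers straddling the brown handle near its front end, at about full-frame (348,174). I'll lower a bit, close and lift.

```bash
python3 -m jog '[{"linear":[0,-0.08,0.1],"roll":0},{"linear":[0,0,0.08],"roll":0},{"linear":[0,0,0],"roll":0},{"linear":[0,0,0],"roll":0}]'
python3 -m jog '[{"linear":[0,0,0],"roll":0},{"linear":[0,0,0],"roll":0},{"linear":[0,0,0],"roll":0},{"linear":[0,0,0],"roll":0},{"linear":[0,0,0],"roll":0},{"linear":[0,0,0],"roll":0}]' -1 50
python3 plan.py 0.445 -0.238 0.16 44
```

```text
time_s: 3.32
position: [0.4433, -0.24, 0.0041]
tool_rot: [[0.719, 0.695, -0.0], [0.695, -0.719, 0.0], [0.0, -0.0, -1.0]]
ft_force: [-1.1, -1.3, 0.2]
grip_width: 0.0599
gripper_force: 0.0
time_s: 3.82
position: [0.4436, -0.2402, 0.0044]
tool_rot: [[0.719, 0.695, 0.001], [0.695, -0.719, -0.001], [0.0, 0.001, -1.0]]
ft_force: [-1.2, -0.3, 4.9]
grip_width: 0.0189
gripper_force: 49.6
t 3.82 pos [ 0.4436 -0.2402  0.0044] yaw 44.04 roll units 0.01 then xyz units [ 0.06 -0.02 -3.89] w 0.0189 F [-1.2 -0.3  4.9] q [-42.  34.  98.   0.  47.   4.]
```

```bash
python3 -m jog '[{"linear":[0,0,-0.2],"roll":0},{"linear":[0,0,-0.4],"roll":0},{"linear":[0,0,-0.6],"roll":0},{"linear":[0,0,-0.6],"roll":0},{"linear":[0,0,-0.6],"roll":0},{"linear":[0,0,-0.6],"roll":0},{"linear":[0,0,-0.6],"roll":0},{"linear":[0,0,-0.3],"roll":0},{"linear":[0,0,0],"roll":0.3}]'
python3 -m jog '[{"linear":[0,0,0],"roll":0.8},{"linear":[0,0,0],"roll":0.8},{"linear":[0,0,0],"roll":0.8},{"linear":[0,0,0],"roll":0.8},{"linear":[0,0,0],"roll":0.8},{"linear":[0,0,0],"roll":0.8},{"linear":[0,0,0],"roll":0.8},{"linear":[0,0,0],"roll":0.8},{"linear":[0,0,0],"roll":0.8},{"linear":[0,0,0],"roll":0.8},{"linear":[0,0,0],"roll":0.8},{"linear":[0,0,0],"roll":0.33}]'
python3 plan.py 0.596 0.145 0.16 -3.1
```

```text
time_s: 4.57
position: [0.444, -0.2405, 0.1633]
tool_rot: [[0.737, 0.676, 0.004], [0.676, -0.737, -0.003], [0.0, 0.005, -1.0]]
ft_force: [0.1, 0.3, -0.9]
grip_width: 0.0186
gripper_force: 49.0
time_s: 5.57
position: [0.443, -0.2398, 0.1603]
tool_rot: [[0.998, -0.058, -0.001], [-0.058, -0.998, 0.001], [-0.001, -0.0, -1.0]]
ft_force: [0.2, 0.6, -0.4]
grip_width: 0.019
gripper_force: 48.9
t 5.57 pos [ 0.443  -0.2398  0.1603] yaw -3.31 roll units -0.04 then xyz units [ 3.3  -9.81  0.01] w 0.019 F [ 0.2  0.6 -0.4] q [-42.  21.  88.  -0.  71.  51.]
```

```bash
python3 -m jog '[{"linear":[0.1,-0.3,0],"roll":0},{"linear":[0.2,-0.6,0],"roll":0},{"linear":[0.3,-0.9,0],"roll":0},{"linear":[0.3,-0.9,0],"roll":0},{"linear":[0.3,-0.9,0],"roll":0},{"linear":[0.3,-0.9,0],"roll":0},{"linear":[0.3,-0.9,0],"roll":0},{"linear":[0.3,-0.9,0],"roll":0},{"linear":[0.3,-0.9,0],"roll":0},{"linear":[0.3,-0.9,0],"roll":0},{"linear":[0.3,-0.9,0],"roll":0},{"linear":[0.3,-0.7,0],"roll":0}]'
python3 -m jog '[{"linear":[0,-0.11,0],"roll":-0.04},{"linear":[0,0,0],"roll":0},{"linear":[0,0,0],"roll":0},{"linear":[0,0,0],"roll":0}]'
python3 plan.py 0.596 0.145 0.07 -3.1
python3 - <<'E'
from h import *
im=optics.get_image("top");a=im[100:220,230:370,::-1]
b=optics.get_image("side")[140:300,240:360,::-1]
a=cv2.resize(a,None,fx=3.5,fy=3.5,interpolation=cv2.INTER_CUBIC);b=cv2.resize(b,None,fx=2.625,fy=2.625,interpolation=cv2.INTER_CUBIC)
cv2.imwrite("pics/d1.png",np.hstack([a[:420],b[:420,:300]]))
E
```

```text
time_s: 6.57
position: [0.5957, 0.144, 0.1602]
tool_rot: [[0.999, -0.051, -0.001], [-0.051, -0.999, 0.001], [-0.001, -0.0, -1.0]]
ft_force: [0.1, -1.1, -1.0]
grip_width: 0.0184
gripper_force: 49.0
time_s: 6.9
position: [0.5959, 0.1439, 0.1602]
tool_rot: [[0.999, -0.051, -0.001], [-0.051, -0.999, -0.0], [-0.001, 0.0, -1.0]]
ft_force: [0.9, -0.1, -0.1]
grip_width: 0.0184
gripper_force: 49.1
t 6.9 pos [0.5959 0.1439 0.1602] yaw -2.94 roll units 0.03 then xyz units [ 0.   -0.03  2.25] w 0.0184 F [ 0.9 -0.1 -0.1] q [ 3. 31. 70. -0. 78. 95.]
```

View pics/d1.png

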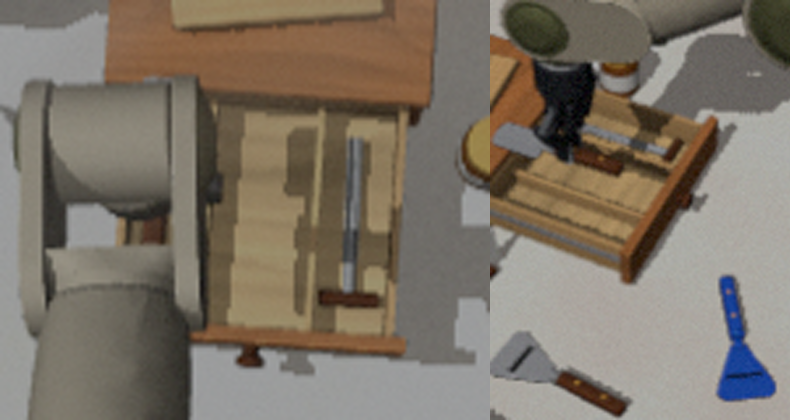

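The spatula hangs level over the left bay, about (540,150) in the side half of the picture, and the drawer is clear. I'll lower it slowly.

```bash
python3 -m jog '[{"linear":[0,0,0.2],"roll":0},{"linear":[0,0,0.4],"roll":0},{"linear":[0,0,0.4],"roll":0},{"linear":[0,0,0.4],"roll":0},{"linear":[0,0,0.4],"roll":0},{"linear":[0,0,0.3],"roll":0},{"linear":[0,0,0.2],"roll":0},{"linear":[0,0,0],"roll":0},{"linear":[0,0,0],"roll":0}]'
python3 -m jog '[{"linear":[0,0,0.2],"roll":0},{"linear":[0,0,0.2],"roll":0},{"linear":[0,0,0.2],"roll":0},{"linear":[0,0,0.15],"roll":0},{"linear":[0,0,0.1],"roll":0},{"linear":[0,0,0.1],"roll":0},{"linear":[0,0,0],"roll":0},{"linear":[0,0,0],"roll":0}]'
python3 plan.py 0.596 0.145 0.0264 -3.1
python3 - <<'E'
from h import *
b=optics.get_image("side")[170:290,230:350,::-1]
cv2.imwrite("pics/d2.png",cv2.resize(b,None,fx=5,fy=5,interpolation=cv2.INTER_CUBIC))
E
```

```text
time_s: 7.75
position: [0.5964, 0.1443, 0.0681]
tool_rot: [[0.999, -0.051, -0.0], [-0.051, -0.999, -0.0], [-0.0, 0.0, -1.0]]
ft_force: [-0.9, -0.5, -0.2]
grip_width: 0.0185
gripper_force: 49.1
time_s: 8.42
position: [0.5965, 0.1447, 0.03]
tool_rot: [[0.999, -0.051, -0.0], [-0.051, -0.999, 0.0], [-0.0, -0.0, -1.0]]
ft_force: [-0.8, -0.1, -1.3]
grip_width: 0.0186
gripper_force: 49.1
t 8.42 pos [0.5965 0.1447 0.03  ] yaw -2.91 roll units 0.04 then xyz units [-0.01 -0.01  0.09] w 0.0186 F [-0.8 -0.1 -1.3] q [ 3. 40. 79.  0. 62. 95.]
```

View pics/d2.png

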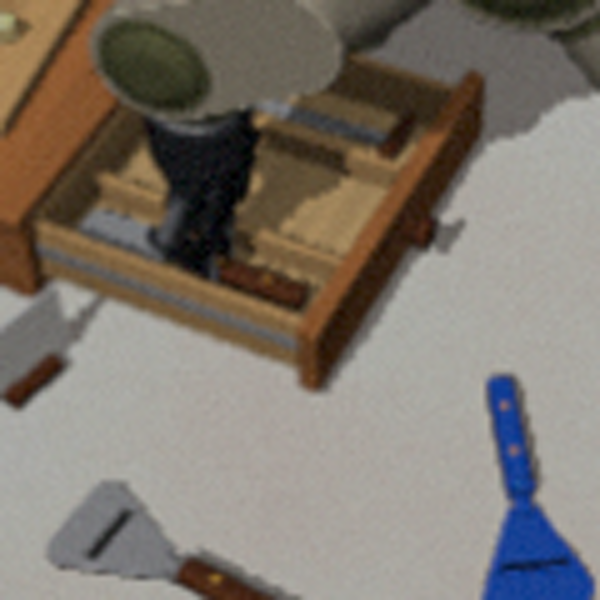

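The spatula is in the left bay between its divider and the outer wall, with the handle towards the knob. I'll set it down, open slightly and retreat straight up.

```bash
python3 -m jog '[{"linear":[0,0,0.05],"roll":0},{"linear":[0,0,0.03],"roll":0},{"linear":[0,0,0.02],"roll":0},{"linear":[0,0,0],"roll":0},{"linear":[0,0,0],"roll":0}]'
python3 -m jog '[{"linear":[0,0,0],"roll":0},{"linear":[0,0,0],"roll":0},{"linear":[0,0,0],"roll":0},{"linear":[0,0,0],"roll":0}]' -0.3
python3 -m jog '[{"linear":[0,0,-0.1],"roll":0},{"linear":[0,0,-0.2],"roll":0},{"linear":[0,0,-0.4],"roll":0},{"linear":[0,0,-0.6],"roll":0},{"linear":[0,0,-0.6],"roll":0},{"linear":[0,0,-0.6],"roll":0},{"linear":[0,0,-0.5],"roll":0},{"linear":[0,0,-0.3],"roll":0},{"linear":[0,0,0],"roll":0.5},{"linear":[0,0,0],"roll":0.78}]'
python3 plan.py 0.494 0.382 0.1 -9.3
```

```text
time_s: 8.88
position: [0.5966, 0.1446, 0.0264]
tool_rot: [[0.999, -0.051, 0.001], [-0.051, -0.999, -0.0], [0.001, -0.0, -1.0]]
ft_force: [0.4, 0.2, 2.9]
grip_width: 0.0185
gripper_force: 49.4
time_s: 9.22
position: [0.5964, 0.1446, 0.026]
tool_rot: [[0.999, -0.051, -0.0], [-0.051, -0.999, 0.0], [-0.0, -0.0, -1.0]]
ft_force: [-0.1, -0.4, 0.5]
grip_width: 0.03
gripper_force: 0.0
time_s: 10.05
position: [0.5968, 0.1447, 0.1601]
tool_rot: [[0.987, -0.164, 0.003], [-0.164, -0.987, 0.0], [0.003, -0.001, -1.0]]
ft_force: [-0.6, -0.2, 0.4]
grip_width: 0.0302
gripper_force: 0.0
t 10.05 pos [0.5968 0.1447 0.1601] yaw -9.41 roll units -0.02 then xyz units [-3.49 -5.44  1.5 ] w 0.0302 F [-0.6 -0.2  0.4] q [  3.  31.  70.   0.  78. 102.]
```

```bash
python3 -m jog '[{"linear":[-0.3,-0.4,0],"roll":0},{"linear":[-0.4,-0.7,0],"roll":0},{"linear":[-0.4,-0.7,0],"roll":0},{"linear":[-0.4,-0.7,0],"roll":0},{"linear":[-0.4,-0.7,0],"roll":0},{"linear":[-0.4,-0.7,0],"roll":0},{"linear":[-0.4,-0.7,0],"roll":0},{"linear":[-0.4,-0.5,0],"roll":0},{"linear":[-0.39,-0.34,0.2],"roll":0},{"linear":[0,0,0.4],"roll":0},{"linear":[0,0,0.6],"roll":0},{"linear":[0,0,0.3],"roll":0}]' 0.4
python3 -m jog '[{"linear":[0,0,0],"roll":0},{"linear":[0,0,0],"roll":0},{"linear":[0,0,0],"roll":0}]'
python3 plan.py 0.494 0.382 0.004 -9.3
python3 - <<'E'
from tools import *
# spatula placed: check from side; top view free of arm?
t=optics.get_image("top");s=optics.get_image("side")
np.set_printoptions(precision=4,suppress=True)
b=s[170:310,230:350,::-1]
a=t[100:220,190:310,::-1]
cv2.imwrite("pics/p1.png",np.hstack([cv2.resize(a,(400,400),interpolation=2),cv2.resize(b[:120],(400,400),interpolation=2)]))
E
```

```text
time_s: 11.05
position: [0.4929, 0.382, 0.0968]
tool_rot: [[0.987, -0.161, -0.001], [-0.161, -0.987, -0.001], [-0.001, 0.001, -1.0]]
ft_force: [0.8, -1.1, -0.7]
grip_width: 0.0595
gripper_force: 0.0
time_s: 11.3
position: [0.4945, 0.3822, 0.0997]
tool_rot: [[0.987, -0.162, 0.002], [-0.162, -0.987, 0.001], [0.002, -0.001, -1.0]]
ft_force: [0.1, -0.3, 0.8]
grip_width: 0.0599
gripper_force: 0.0
t 11.3 pos [0.4945 0.3822 0.0997] yaw -9.31 roll units -0.0 then xyz units [-0.01  0.01  2.39] w 0.0599 F [ 0.1 -0.3  0.8] q [ 27.  36.  73.   0.  71. 126.]
```

View pics/p1.png

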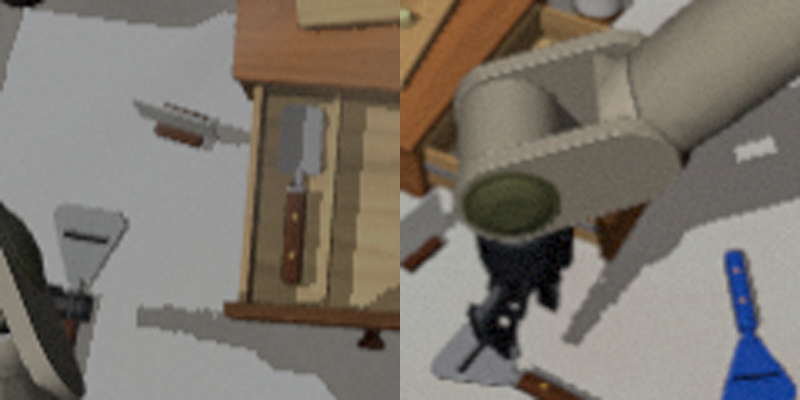

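The spatula lies centred in the left bay (crop (300,190)), handle towards the knob, and the fingers are over the plane's handle. I'll descend and grip.

```bash
python3 -m jog '[{"linear":[0,0,0.2],"roll":0},{"linear":[0,0,0.4],"roll":0},{"linear":[0,0,0.4],"roll":0},{"linear":[0,0,0.4],"roll":0},{"linear":[0,0,0.4],"roll":0},{"linear":[0,0,0.3],"roll":0},{"linear":[0,0,0.2],"roll":0},{"linear":[0,0,0.09],"roll":0},{"linear":[0,0,0],"roll":0},{"linear":[0,0,0],"roll":0}]'
python3 -m jog '[{"linear":[0,0,0],"roll":0},{"linear":[0,0,0],"roll":0},{"linear":[0,0,0],"roll":0},{"linear":[0,0,0],"roll":0},{"linear":[0,0,0],"roll":0},{"linear":[0,0,0],"roll":0}]' -1 50
python3 plan.py 0.592 0.0545 0.16 -3.1
```

```text
time_s: 12.23
position: [0.4942, 0.3821, 0.003]
tool_rot: [[0.987, -0.162, 0.001], [-0.162, -0.987, 0.0], [0.001, -0.001, -1.0]]
ft_force: [-0.8, 0.3, -0.2]
grip_width: 0.0598
gripper_force: 0.0
time_s: 12.73
position: [0.4942, 0.3821, 0.0032]
tool_rot: [[0.987, -0.162, 0.001], [-0.162, -0.987, 0.001], [0.001, -0.001, -1.0]]
ft_force: [-1.2, -0.5, 5.0]
grip_width: 0.0187
gripper_force: 50.0
t 12.73 pos [0.4942 0.3821 0.0032] yaw -9.3 roll units -1.24 then xyz units [ 2.88  8.05 -3.92] w 0.0187 F [-1.2 -0.5  5. ] q [ 27.  42.  78.  -0.  60. 126.]
```

```bash
python3 -m jog '[{"linear":[0,0,-0.2],"roll":0},{"linear":[0,0,-0.4],"roll":0},{"linear":[0,0,-0.6],"roll":0},{"linear":[0,0,-0.6],"roll":0},{"linear":[0,0,-0.6],"roll":0},{"linear":[0,0,-0.6],"roll":0},{"linear":[0,0,-0.6],"roll":0},{"linear":[0,0,-0.3],"roll":0},{"linear":[0,0,0],"roll":-0.6},{"linear":[0,0,0],"roll":-0.64},{"linear":[0,0,0],"roll":0}]'
python3 -m jog '[{"linear":[0.2,0.4,0],"roll":0},{"linear":[0.25,0.7,0],"roll":0},{"linear":[0.25,0.8,0],"roll":0},{"linear":[0.25,0.8,0],"roll":0},{"linear":[0.25,0.8,0],"roll":0},{"linear":[0.25,0.8,0],"roll":0},{"linear":[0.25,0.8,0],"roll":0},{"linear":[0.25,0.8,0],"roll":0},{"linear":[0.25,0.8,0],"roll":0},{"linear":[0.25,0.7,0],"roll":0},{"linear":[0.25,0.4,0],"roll":0},{"linear":[0.18,0.25,0],"roll":0}]'
python3 -m jog '[{"linear":[0,0,0],"roll":0},{"linear":[0,0,0],"roll":0},{"linear":[0,0,0],"roll":0}]'
python3 plan.py 0.592 0.0545 0.068 -3.1
```

```text
time_s: 13.65
position: [0.4936, 0.3818, 0.1588]
tool_rot: [[0.999, -0.052, -0.0], [-0.052, -0.999, -0.0], [-0.0, 0.0, -1.0]]
ft_force: [-0.2, 1.2, -1.6]
grip_width: 0.0188
gripper_force: 49.1
time_s: 14.65
position: [0.5919, 0.052, 0.1584]
tool_rot: [[0.998, -0.058, -0.001], [-0.058, -0.998, -0.0], [-0.0, 0.0, -1.0]]
ft_force: [-0.4, 0.4, -1.0]
grip_width: 0.0187
gripper_force: 49.2
time_s: 14.9
position: [0.591, 0.0553, 0.1584]
tool_rot: [[0.999, -0.054, -0.001], [-0.054, -0.999, 0.0], [-0.001, -0.0, -1.0]]
ft_force: [0.6, 0.7, -0.9]
grip_width: 0.0186
gripper_force: 49.2
t 14.9 pos [0.591  0.0553 0.1584] yaw -3.07 roll units 0.01 then xyz units [0.03 0.02 2.26] w 0.0186 F [ 0.6  0.7 -0.9] q [-6. 30. 74.  0. 77. 87.]
```

```bash
python3 -m jog '[{"linear":[0,0,0.2],"roll":0},{"linear":[0,0,0.4],"roll":0},{"linear":[0,0,0.4],"roll":0},{"linear":[0,0,0.4],"roll":0},{"linear":[0,0,0.4],"roll":0},{"linear":[0,0,0.3],"roll":0},{"linear":[0,0,0.2],"roll":0},{"linear":[0,0,0],"roll":0},{"linear":[0,0,0],"roll":0}]'
python3 -m jog '[{"linear":[0,0,0.2],"roll":0},{"linear":[0,0,0.2],"roll":0},{"linear":[0,0,0.2],"roll":0},{"linear":[0,0,0.15],"roll":0},{"linear":[0,0,0.1],"roll":0},{"linear":[0,0,0.1],"roll":0},{"linear":[0,0,0],"roll":0},{"linear":[0,0,0],"roll":0}]'
python3 plan.py 0.592 0.0545 0.0252 -3.1
python3 - <<'E'
from h import *
b=optics.get_image("side")[150:270,230:350,::-1]
cv2.imwrite("pics/d3.png",cv2.resize(b,None,fx=5,fy=5,interpolation=cv2.INTER_CUBIC))
E
```

```text
time_s: 15.65
position: [0.5913, 0.0547, 0.0665]
tool_rot: [[0.999, -0.054, -0.0], [-0.054, -0.999, 0.0], [-0.0, -0.0, -1.0]]
ft_force: [0.3, 0.7, -1.6]
grip_width: 0.0186
gripper_force: 49.2
time_s: 16.32
position: [0.5915, 0.0541, 0.0285]
tool_rot: [[0.999, -0.054, -0.0], [-0.054, -0.999, 0.0], [-0.0, -0.0, -1.0]]
ft_force: [-0.3, 0.2, -2.1]
grip_width: 0.0186
gripper_force: 49.2
t 16.32 pos [0.5915 0.0541 0.0285] yaw -3.11 roll units -0.0 then xyz units [ 0.01 -0.01  0.08] w 0.0186 F [-0.3  0.2 -2.1] q [-6. 38. 82.  0. 60. 87.]
```

View pics/d3.png

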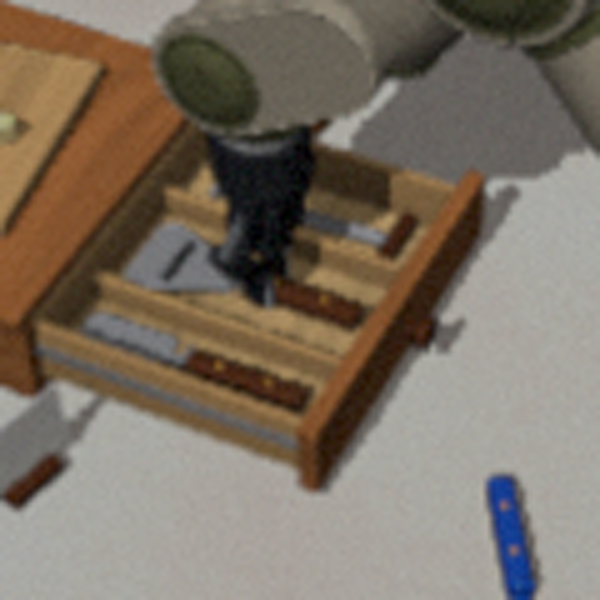

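The plane sits in the wide bay between the dividers (~(240,270) in the crop), handle towards the knob. I'll set it down, release, go up and move in front of the knob.

```bash
python3 -m jog '[{"linear":[0,0,0.04],"roll":0},{"linear":[0,0,0.03],"roll":0},{"linear":[0,0,0.02],"roll":0},{"linear":[0,0,0],"roll":0},{"linear":[0,0,0],"roll":0}]'
python3 -m jog '[{"linear":[0,0,0],"roll":0},{"linear":[0,0,0],"roll":0},{"linear":[0,0,0],"roll":0},{"linear":[0,0,0],"roll":0},{"linear":[0,0,0],"roll":0},{"linear":[0,0,0],"roll":0}]' -0.2
python3 -m jog '[{"linear":[0,0,-0.1],"roll":0},{"linear":[0,0,-0.2],"roll":0},{"linear":[0,0,-0.4],"roll":0},{"linear":[0,0,-0.6],"roll":0},{"linear":[0,0,-0.6],"roll":0},{"linear":[0,0,-0.6],"roll":0},{"linear":[0,0,-0.5],"roll":0},{"linear":[0,0,-0.3],"roll":0},{"linear":[0,0,0],"roll":0},{"linear":[0,0,0],"roll":0},{"linear":[0,0,0],"roll":0}]'
python3 plan.py 0.39 0.0685 0.16 -3.1
```

```text
time_s: 16.78
position: [0.5917, 0.0541, 0.0253]
tool_rot: [[0.999, -0.054, 0.001], [-0.054, -0.999, -0.0], [0.001, 0.0, -1.0]]
ft_force: [0.3, -0.5, 1.5]
grip_width: 0.0188
gripper_force: 49.5
time_s: 17.28
position: [0.5914, 0.0542, 0.0249]
tool_rot: [[0.999, -0.054, -0.0], [-0.054, -0.999, -0.0], [-0.0, 0.0, -1.0]]
ft_force: [0.7, -0.2, -0.6]
grip_width: 0.0347
gripper_force: 0.0
time_s: 18.2
position: [0.591, 0.0542, 0.1561]
tool_rot: [[0.999, -0.054, -0.001], [-0.054, -0.999, 0.0], [-0.001, -0.0, -1.0]]
ft_force: [-0.3, 0.8, -1.0]
grip_width: 0.0338
gripper_force: 0.0
t 18.2 pos [0.591  0.0542 0.1561] yaw -3.11 roll units -0.0 then xyz units [-5.04 -0.09 -0.1 ] w 0.0338 F [-0.3  0.8 -1. ] q [-6. 30. 74. -0. 76. 87.]
```

Move back while closing the fingers, then check the placed tools numerically and refine the knob position.

```bash
python3 -m jog '[{"linear":[-0.3,0,-0.1],"roll":0},{"linear":[-0.5,0,0],"roll":0},{"linear":[-0.5,0,0],"roll":0},{"linear":[-0.6,0,0],"roll":0},{"linear":[-0.6,0,0],"roll":0},{"linear":[-0.6,0,0],"roll":0},{"linear":[-0.6,-0.09,0],"roll":0},{"linear":[-0.5,0,0],"roll":0},{"linear":[-0.5,0,0],"roll":0},{"linear":[-0.3,0,0],"roll":0},{"linear":[0,0,0],"roll":0},{"linear":[0,0,0],"roll":0}]' -1 30
python3 plan.py 0.39 0.0685 0.036 -3.1
python3 - <<'E'
from tools import *
np.set_printoptions(precision=4,suppress=True)
t=optics.get_image("top");s=optics.get_image("side")
cv2.imwrite("pics/top9.png",t[:,:,::-1]);cv2.imwrite("pics/side9.png",s[:,:,::-1])
a=cv2.resize(t[110:235,240:370,::-1],None,fx=4,fy=4,interpolation=2);b=cv2.resize(s[170:270,240:330,::-1],None,fx=3,fy=3,interpolation=2)
o=np.zeros((500,790,3),np.uint8);o[:,:520]=a;o[:300,520:]=b;cv2.imwrite("pics/chk.png",o)
E
```

```text
time_s: 19.2
position: [0.3919, 0.0686, 0.1606]
tool_rot: [[0.999, -0.054, -0.0], [-0.054, -0.999, 0.0], [-0.0, -0.0, -1.0]]
ft_force: [-0.5, 0.5, -0.1]
grip_width: 0.0002
gripper_force: 0.0
t 19.2 pos [0.3919 0.0686 0.1606] yaw -3.11 roll units -0.0 then xyz units [-0.05  0.    3.12] w 0.0002 F [-0.5  0.5 -0.1] q [ -7.  11. 103.   0.  66.  86.]
```

View pics/chk.png

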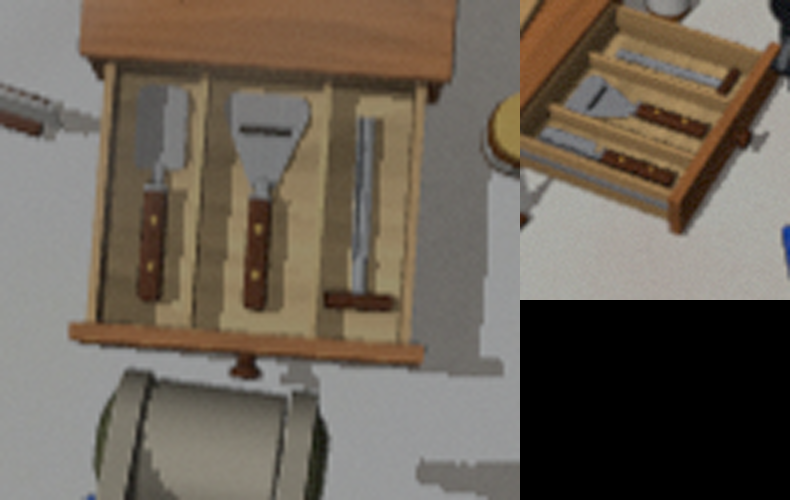

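Both tools lie flat in their bays with handles towards the knob (spatula at (160,190), plane at (262,200) in the crop), and the trier is untouched. A numeric check of the lengthwise offsets, then down in front of the knob.

```bash
python3 - <<'E'
from tools import *
np.set_printoptions(precision=4,suppress=True)
t=cv2.imread("pics/top9.png")[:,:,::-1];s=cv2.imread("pics/side9.png")[:,:,::-1]
c=lambda u,v:(u/4+240-.4,v/4+110-.4)
print("knob",onz("top",c(246,378),.046))
ax=np.array([np.cos(np.radians(-3.1)),np.sin(np.radians(-3.1))]);pe=np.array([-ax[1],ax[0]]);k=onz("top",c(246,378),.046)[:2]
for nm,bt in (("spat",(273,156,282,188)),("plane",(299,158,309,189))):
    A=handle("top",t,bt); 
    e=sorted([onz("top",A[1],.036)[:2],onz("top",A[2],.036)[:2]],key=lambda p:p[0])
    o=e[0]+.095*ax; d=o-(k+.149*ax); print(nm,A[4],e,"origin rel wide bay",d@ax,d@pe)
E
python3 -m jog '[{"linear":[0,0,0.3],"roll":0},{"linear":[0,0,0.5],"roll":0},{"linear":[0,0,0.5],"roll":0},{"linear":[0,0,0.5],"roll":0},{"linear":[0,0,0.5],"roll":0},{"linear":[0,0,0.5],"roll":0},{"linear":[0,0,0.3],"roll":0},{"linear":[0,0,0],"roll":0},{"linear":[0,0,0],"roll":0}]'
```

```text
knob [0.4544 0.065  0.046 ]
spat 233 [array([0.5133, 0.1484]), array([0.6205, 0.1494])] origin rel wide bay 0.0002651709988589065 0.08648307925966259
plane 265 [array([0.5102, 0.0575]), array([0.614, 0.058])] origin rel wide bay 0.0020760998954942418 -0.004457115129499736
time_s: 20.05
position: [0.3924, 0.0685, 0.0365]
tool_rot: [[0.999, -0.054, -0.001], [-0.054, -0.999, 0.0], [-0.001, -0.0, -1.0]]
ft_force: [0.6, -0.3, 0.6]
grip_width: 0.0001
gripper_force: 0.0
```

Offsets are within 2 mm lengthwise and 6 mm sideways. Pushing gently.

```bash
python3 -m jog '[{"linear":[0.15,0,0],"roll":0},{"linear":[0.25,0,0],"roll":0},{"linear":[0.25,0,0],"roll":0},{"linear":[0.2,0,0],"roll":0},{"linear":[0.12,0,0],"roll":0},{"linear":[0.12,0,0],"roll":0},{"linear":[0.12,0,0],"roll":0},{"linear":[0.12,0,0],"roll":0},{"linear":[0.15,0,0],"roll":0},{"linear":[0.18,0,0],"roll":0},{"linear":[0.2,0,0],"roll":0},{"linear":[0.2,0,0],"roll":0}]'
python3 -m jog '[{"linear":[0.2,0,0],"roll":0},{"linear":[0.2,0,0],"roll":0},{"linear":[0.2,0,0],"roll":0},{"linear":[0.2,0,0],"roll":0},{"linear":[0.2,0,0],"roll":0},{"linear":[0.2,0,0],"roll":0},{"linear":[0.2,0,0],"roll":0},{"linear":[0.2,0,0],"roll":0},{"linear":[0.2,0,0],"roll":0},{"linear":[0.2,0,0],"roll":0},{"linear":[0.2,0,0],"roll":0},{"linear":[0.2,0,0],"roll":0}]'
python3 plan.py 0.668 0.053 0.036 -3.1
```

```text
time_s: 21.05
position: [0.4749, 0.064, 0.0369]
tool_rot: [[0.999, -0.054, -0.0], [-0.054, -0.999, -0.0], [-0.0, 0.0, -1.0]]
ft_force: [-3.0, -1.5, 1.6]
grip_width: -0.0003
gripper_force: 1.1
time_s: 22.05
position: [0.5709, 0.0589, 0.0369]
tool_rot: [[0.999, -0.054, -0.0], [-0.054, -0.999, -0.0], [-0.0, 0.0, -1.0]]
ft_force: [-1.4, -1.5, 0.3]
grip_width: -0.0003
gripper_force: 1.1
t 22.05 pos [0.5709 0.0589 0.0369] yaw -3.11 roll units -0.0 then xyz units [2.43 0.02 0.02] w -0.0003 F [-1.4 -1.5  0.3] q [-6. 36. 85. -0. 59. 87.]
```

```bash
python3 -m jog '[{"linear":[0.2,0,0],"roll":0},{"linear":[0.2,0,0],"roll":0},{"linear":[0.2,0,0],"roll":0},{"linear":[0.2,0,0],"roll":0},{"linear":[0.2,0,0],"roll":0},{"linear":[0.2,0,0],"roll":0},{"linear":[0.2,0,0],"roll":0},{"linear":[0.2,0,0],"roll":0},{"linear":[0.18,0,0],"roll":0},{"linear":[0.15,0,0],"roll":0},{"linear":[0.1,0,0],"roll":0},{"linear":[0.05,0,0],"roll":0}]'
python3 -m jog '[{"linear":[0.05,0,0],"roll":0},{"linear":[0.05,0,0],"roll":0},{"linear":[0.05,0,0],"roll":0},{"linear":[0.05,0,0],"roll":0}]'
python3 -m jog '[{"linear":[0.05,0,0],"roll":0},{"linear":[0.05,0,0],"roll":0}]'
```

```text
time_s: 23.05
position: [0.6538, 0.0545, 0.0369]
tool_rot: [[0.999, -0.054, 0.001], [-0.054, -0.999, 0.0], [0.001, -0.0, -1.0]]
ft_force: [-2.3, -1.5, 1.1]
grip_width: 0.0004
gripper_force: 1.0
time_s: 23.38
position: [0.661, 0.054, 0.0369]
tool_rot: [[0.999, -0.054, -0.001], [-0.054, -0.999, 0.0], [-0.001, -0.0, -1.0]]
ft_force: [-12.2, -0.3, 4.1]
grip_width: 0.0
gripper_force: 7.4
time_s: 23.55
position: [0.661, 0.0541, 0.0369]
tool_rot: [[0.998, -0.054, -0.012], [-0.054, -0.999, 0.0], [-0.012, 0.0, -1.0]]
ft_force: [-31.0, -1.8, 18.7]
grip_width: -0.0001
gripper_force: 15.4
```

It's on the stop: position stalled at 0.661 with 31 N. I'll back off and verify by measurement.

```bash
python3 -m jog '[{"linear":[-0.15,0,0],"roll":0},{"linear":[-0.3,0,0],"roll":0},{"linear":[-0.5,0,0],"roll":0},{"linear":[-0.6,0,0],"roll":0},{"linear":[-0.6,0,0],"roll":0},{"linear":[-0.6,0,0],"roll":0},{"linear":[-0.6,0,-0.3],"roll":0},{"linear":[-0.6,0,-0.5],"roll":0},{"linear":[-0.6,0,-0.5],"roll":0},{"linear":[-0.4,0,-0.3],"roll":0},{"linear":[0,0,0],"roll":0},{"linear":[0,0,0],"roll":0}]'
python3 - <<'E'
from h import *
np.set_printoptions(precision=4,suppress=True)
t=optics.get_image("top")
# knob: dark brown below the front panel
b=t[100:160,285:320].astype(int); m=((b.sum(2)<190)&(b[...,0]>b[...,2]+25)).astype(np.uint8)
k,l,st,ce=cv2.connectedComponentsWithStats(m)
for i in range(1,k):
    if st[i,4]>8:
        x,y,w,h,a=st[i]; u=(285+ce[i][0],100+y+h-.5); P=onz("top",u,.046); print(st[i],u,P,"travel from",P[0]-.4544)
E
```

```text
time_s: 24.55
position: [0.4681, 0.0645, 0.1017]
tool_rot: [[0.999, -0.054, 0.003], [-0.054, -0.999, -0.0], [0.003, -0.0, -1.0]]
ft_force: [0.1, 0.7, -0.5]
grip_width: 0.0003
gripper_force: 0.0
[ 0  7 11  2 12] (np.float64(290.4166666666667), np.float64(108.5)) [0.7842 0.1037 0.046 ] travel from 0.329844742272409
```

```bash
python3 - <<'E'
from h import *
ax=np.array([np.cos(np.radians(-3.1)),np.sin(np.radians(-3.1))]);pe=np.array([-ax[1],ax[0]]);k=np.array([.4544,.065])
t=optics.get_image("top");s=optics.get_image("side")
old=cv2.imread("pics/top9.png")[:,:,::-1]
def prof(im,n,off,z,r):
    o=[]
    for d in r:
        u=np.round(proj(n,[*(k+d*ax+off*pe),z])[0]).astype(int); o.append((round(float(d),3),*[int(v) for v in im[u[1],u[0]]]))
    return o
print("before top +.11",prof(old,"top",.11,.078,np.arange(0.0,.06,.005)))
for off in (.11,-.1): print("now top",off,prof(t,"top",off,.078,np.arange(.2,.29,.006)))
# knob in side view: expected at travel .218-.23
for off in (.11,-.1): print("now side",off,prof(s,"side",off,.078,np.arange(.2,.29,.006)))
for d in (.205,.21,.215,.22,.225,.23,.235,.24):
    u=np.round(proj("side",[*(k+d*ax),.046])[0]).astype(int);v=np.round(proj("top",[*(k+d*ax),.046])[0]).astype(int);print(d,u,s[u[1],u[0]],v,t[v[1],v[0]])
E
```

```text
before top +.11 [(0.0, 153, 153, 152), (0.005, 151, 153, 151), (0.01, 151, 152, 152), (0.015, 134, 135, 133), (0.02, 78, 70, 62), (0.025, 131, 89, 58), (0.03, 131, 89, 59), (0.035, 120, 86, 59), (0.04, 89, 76, 54), (0.045, 96, 82, 60), (0.05, 97, 83, 62), (0.055, 99, 83, 62)]
now top 0.11 [(0.2, 113, 111, 107), (0.206, 151, 151, 151), (0.212, 152, 153, 151), (0.218, 151, 151, 150), (0.224, 137, 137, 136), (0.23, 63, 53, 46), (0.236, 59, 49, 43), (0.242, 92, 64, 47), (0.248, 130, 92, 67), (0.254, 112, 83, 60), (0.26, 66, 53, 40), (0.266, 125, 87, 60), (0.272, 126, 89, 61), (0.278, 128, 91, 62), (0.284, 132, 92, 64)]
now top -0.1 [(0.2, 152, 152, 153), (0.206, 154, 154, 155), (0.212, 150, 151, 152), (0.218, 151, 152, 153), (0.224, 105, 101, 95), (0.23, 47, 35, 23), (0.236, 62, 44, 27), (0.242, 104, 73, 49), (0.248, 128, 88, 59), (0.254, 113, 78, 54), (0.26, 112, 81, 56), (0.266, 126, 91, 61), (0.272, 132, 96, 66), (0.278, 132, 96, 68), (0.284, 127, 92, 65)]
now side 0.11 [(0.2, 104, 97, 96), (0.206, 54, 36, 20), (0.212, 54, 33, 16), (0.218, 54, 39, 25), (0.224, 49, 28, 19), (0.23, 44, 
[... 230 characters left out ...]
, 92), (0.206, 91, 87, 82), (0.212, 64, 50, 41), (0.218, 53, 34, 22), (0.224, 50, 31, 19), (0.23, 51, 29, 15), (0.236, 104, 66, 34), (0.242, 139, 86, 50), (0.248, 132, 83, 42), (0.254, 69, 45, 25), (0.26, 78, 48, 18), (0.266, 118, 72, 43), (0.272, 133, 84, 50), (0.278, 141, 91, 51), (0.284, 130, 82, 44)]
0.205 [267 200] [117 112 109] [305 145] [149 150 150]
0.21 [265 200] [102  98  97] [305 143] [150 149 149]
0.215 [264 199] [36 23 18] [305 142] [140 140 139]
0.22 [263 199] [48 27 14] [305 140] [61 51 45]
0.225 [262 198] [72 38 19] [305 139] [76 57 50]
0.23 [261 198] [59 31 14] [305 137] [76 60 52]
0.235 [260 198] [56 34 22] [305 136] [75 59 52]
0.24 [259 197] [59 32 15] [305 134] [79 64 57]
```

Panel travel measured in both views is ~0.219 m, which with the 0–12 mm start matches shut, and the panel now stands ~16 mm before the case front as specified. The 31 N stall confirms the stop. Handing in.

```bash
python3 -c "
from rig import env
print(env.close_job())"
```

```text
the job is handed in; nothing more can be done
None
```

The plane and spatula are in their compartments, flat with handles towards the knob, the drawer is pushed shut against its stop, and the job is handed in; the hand-in returned no verdict.

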